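# Cover the specimen tray and raise its front edge with a levelling wedge

### The arm

A 7-joint arm with a two-finger parallel gripper is mounted at the origin on a cart in front of the work surface, level with it; the furniture and walls round the work are solid. World frame = base frame: x ahead of the robot, y to its left, z up, the work surface at z = 0. Lengths are in m, angles in rad, forces in N, time in s.
With the tool pointing down it reaches from about 0.425 to 0.95 m from the base axis. Payload 4.7 kg.
Tool frame: the origin (TCP) lies between the finger pads; the fingertips stand 22 mm ahead of it and the grasp point (between the pads) lies 3 mm ahead of it; z points along the fingers, y is the line along which they close (so a half turn about z gives the same grasp; the last joint's range is limited). The gripper opens to 87 mm and grips with 3 to 60 N. Pads are 19 mm wide; open, the fingers measure 117 mm over their backs; the gripper's body (75 mm by 190 mm) begins 51 mm behind the grasp point.
Start: joints at [-1.298, 0.469, -0.049, 1.532, 0.024, 1.141, -0.082], TCP at [0.201, 0.645, 0.245] pointing down, gripper open.
Joint ranges: [-2.59, 2.59], [-0.33, 1.99], [-1.39, 1.29], [0.1, 2.45], [-1.04, 4.18], [0.21, 1.99], [-2.66, 2.66]. Speed limits (rad/s): [2.57, 2.57, 3.14, 3.14, 3.14, 3.14, 3.14].

### API

Orientations are given as a unit quaternion [x, y, z, w].
In Python, from cell import arm, viewer, close_job gives the robot as it stands (arm), with the cameras (viewer) and the job as plain functions.
- The arm moves only by the shell command python3 shift.py [OPENING] [FORCE], which reads ROWS from standard input. ROWS is a JSON list that holds a single list of rows (three levels of brackets), with 1 to 8 rows, each of 6 numbers: dx, dy, dz in m, then a rotation vector rx, ry, rz in rad; each row is the pose to reach, as a shift and turn from the pose commanded when the command began, along the tool's axes at that moment; what a row does not reach only later rows make up. A row lasts 1/10 s, in which the tool goes at most 0.05 m and 0.15 rad, less where a joint would pass 70% of its speed; a pose out of reach is approached as far as the arm can. OPENING is the opening from 0.0 (shut) to 1.0 (fully open), set as the command begins (- or left out keeps the last). The fingers move at their own pace and stop on an object; FORCE is the grip in N (left out, the last holds). Time passes only in rows, so rows that do not move let the fingers close. It prints the time, the measured TCP pose, the force, the opening and the grip force at its end. Input that does not fit is refused with a message, and nothing moves.
- arm.read_state(): the state, without advancing time (a new reading comes with each control period).
- viewer.snapshot(name): name is "scene" or "top" or "wrist"; returns the picture (400x640x3 uint8, blue, green, red); there is no depth.
- viewer.camera_model(name): a dict with "intrinsics" (3x3 intrinsics, pixels), "dist" ([k1, k2, p1, p2, k3] as OpenCV has them; the pictures are not rectified), "origin" and "rotation" of the camera in the world. Camera axes: x right, y up, looking along -z (the intrinsics and any distortion apply to the point x, -y, -z); pixel columns grow to the right and rows downward; lengths in m; the calibration is good to about 2 mm. A picture is of the moment at which its call begins: read the wrist's pose just before it. camera_model takes no time and is no camera call; for the wrist camera it gives the pose at the moment of the call.
- close_job(): hands the job in; it is judged then, once.
The state is a dict: "time_s": time; "joints": joint angles; "dq": joint speeds; "joint_torque": joint torques, N m; "tool_pos": TCP position; "tcp_rot": TCP orientation; "wrist_force": force on the tool from outside, world axes, zero at the start; "torque": the same for the moment, N m; "gripper_width": opening from 0.0 (shut) to 1.0 (fully open); "grasp_force": force on a finger pad.
Only numpy, scipy, OpenCV 4.12 (cv2) and the standard library are available. Lean on these libraries where they do the work, as an engineer would, in place of code of your own. Each camera call takes 0.05 s, during which the arm holds its last target. There are 200 camera calls.

### The job

Slide the specimen tray's flat cover fully shut over its open compartment. Then take the levelling wedge by its grip block and, with the wedge flat on the bench, push its thin end straight in under the middle of the tray's front edge until that edge just lifts off its rest pads, by about 3 mm. Finish while still gripping the wedge there, so that the wedge alone carries the front of the tray; do not put it down or let go, and leave the jar, beaker and tape roll where they stand.

Things in the scene. Friction and masses are not known exactly. Their poses are not given: they have to be found in the camera images.
- tray_base: bare aluminium base frame, 130 x 204 mm, fixed to the bench; origin on the bench under its centre; x points from the tray's front to its rear, away from the robot give or take some yaw; y left, z up. Two rest pads, tops 10 mm above the bench. At the front two 7 mm high blocks leave a channel 50 mm wide in the middle, from x = -65 mm straight in along x for 110 mm, bare bench below and before it
- specimen_tray: grey shallow tray, 130 x 200 mm, about 0.7 kg, hinged to the base along its rear lower edge, its front resting on the two pads; origin on the hinge axis (along y), 60 mm behind the base's centre and 10 mm up; x to the rear, z up. Open compartment with a small metal plate in its right (-y) half, closed left half. Cover rails at front and rear, 47 mm above the bench
- tray_lip (a point): middle of the tray's lower front edge, where the wedge goes under; 65 mm in front of the base's centre (125 mm before the hinge); it and the flat underside are 10 mm above the bench at rest, and it rises as the wedge lifts it
- tray_cover (a joint): slide of the flat aluminium cover (114 x 96 x 3 mm, its top about 43 mm above the bench) along the tray's -y direction: 0 = parked over the closed left half, 0.092 = fully shut over the compartment at its stop. Light friction, about 1 to 2 N; it stays where it is left
- cover_handle (a point): middle of the black grip bar on the cover: 44 mm along the tray's x, 12 mm thick along y, 20 mm high, from 43 to 63 mm above the bench; this point is about 53 mm above the bench
- wedge: loose bare steel levelling wedge, 120 x 28 mm, 0.2 kg; origin on its underside below the centre of its grip block (30 mm in x, 28 mm in y, 42 mm high; grip across y); x points to the thin end. The ramp falls evenly from 16.5 mm high at x = 15 mm, at the block, to 3 mm at the thin end, x = 105 mm. Starts flat on the bench, left or right of the tray's front, thin end roughly away from the robot
- wedge_tip (a point): middle of the wedge's thin end, on its underside. 47 mm from this end the ramp just touches the resting tray; a dark line scribed across the ramp 67 mm from it (13 mm high) is under the tray's front edge when that edge is 3 mm up
- jar: brown jar with a grey lid, 60 mm wide and 72 mm high, loose, stands left or right of the tray's front (the side where the wedge is not); leave alone; origin at the centre of its underside
- beaker: small low clear beaker with a tan fill, 66 mm wide and 67 mm high, loose, to the left of the tray; leave alone; origin at the centre of its underside
- tape: tan roll of tape lying flat, 98 mm wide and 25 mm high, loose, to the right of the tray; leave alone; origin at the centre of its underside

How it is judged:
On the way, in this order (a step that is already met when the one before it is completed fails the run):
1. the cover is slid fully shut (within 6 mm of its stop) while the tray still rests on its pads (value of joint tray_cover above 0.086 m and z of tray_lip in the frame of tray_base below 0.0107 m), for 0.2 s.
2. the wedge, held by the fingers, has lifted the tray's front edge off its pads (z of tray_lip in the frame of tray_base above 0.011 m and contact force between wedge and specimen_tray above 0.5 N and contact force between the fingers and wedge above 1 N), for 0.2 s.
At the end, for the whole second after the job is handed in: The cover is within 6 mm of fully shut; the tray's front edge is 1 to 6 mm above its rest height, carried by the wedge alone (the robot does not touch the tray); the wedge lies flat on the bench (within 4 mm and 0.06 rad) and the fingers still grip it (over 2 N); everything is at rest (value of joint tray_cover above 0.086 m and z of tray_lip in the frame of tray_base between 0.011 and 0.016 m and contact force between wedge and specimen_tray above 0.5 N and contact force between the fingers and wedge above 2 N and contact force between each of the arm, the fingers and specimen_tray below 0.3 N and height (world z) of wedge below 0.004 m and angle between wedge's own z axis and vertical below 0.06 rad and linear speed of wedge below 0.01 m/s and angular speed of specimen_tray below 0.05 rad/s); the arm keeps its last pose, push and grip.
It fails at once if the tray's front edge is raised more than 12 mm (z of tray_lip in the frame of tray_base above 0.022 m).
It fails at once if the jar is shifted more than 25 mm (distance of jar from where it was at the start of the episode above 0.025 m).
It fails at once if the beaker is shifted more than 25 mm (distance of beaker from where it was at the start of the episode above 0.025 m).
It fails at once if the tape roll is shifted more than 25 mm (distance of tape from where it was at the start of the episode above 0.025 m).
It also fails if it takes over 51 s, if anything falls off the work surface, if the arm or the gripper's body presses on something with over 40 N, if the wrist force passes 120 N, or if a joint passes its speed limit or range.

## Working session

There is one attempt and no reset: what is moved stays moved. The work goes in short steps, Python scripts to look and compute and a shell command to move; the robot and the scene stay as the last step left them, time stands still between calls to the robot, and variables do not carry over. Pictures are saved under pics/ and viewed, at most 10 in all, crops included, and the job is handed in when it is done.

```bash
ls; mkdir -p pics
python3 - <<'E'
from cell import arm, viewer, close_job
import cv2,json
for n in("top","scene"):
    im=viewer.snapshot(n); cv2.imwrite(f"pics/{n}0.png",im)
    m=viewer.camera_model(n); print(n,m)
s=arm.read_state(); print(s)
E
```

```text
cell.py
pics
shift.py
top {'intrinsics': array([[382.90171865,   0.        , 329.31579343],
       [  0.        , 382.90171865, 199.27163822],
       [  0.        ,   0.        ,   1.        ]]), 'dist': array([-0.08954434,  0.        ,  0.        ,  0.        ,  0.        ]), 'origin': array([0.3790472 , 0.00328939, 1.14762234]), 'rotation': array([ 0.06637386, -0.06180132, -0.69528867,  0.71298582])}
scene {'intrinsics': array([[517.56597541,   0.        , 316.97023566],
       [  0.        , 517.56597541, 201.56145613],
       [  0.        ,   0.        ,   1.        ]]), 'dist': array([-0.17435966,  0.        ,  0.        ,  0.        ,  0.        ]), 'origin': array([-0.04664763, -0.78370647,  1.14162411]), 'rotation': array([ 0.35196102, -0.11884462, -0.30704838,  0.87619672])}
{'time_s': 0.1, 'joints': array([-1.29790594,  0.46938179, -0.04862751,  1.53355876,  0.02412211,
        1.14102114, -0.08229001]), 'dq': array([ 5.97058241e-04, -3.52343249e-03, -4.41609336e-04, -3.51290423e-03,
       -5.65249330e-05, -4.13134814e-04,  1.08037578e-03]), 'joint_torque': array([-5.29980275e-05, -5.09168601e+01, -8.12501251e-02, -2.36831081e+01,
       -6.16223551e-02,  3.44558246e-02,  4.24811299e-05]), 'tool_pos': array([0.20045471, 0.64402432, 0.24359695]), 'tcp_rot': array([ 1.50285123e-01,  9.88642295e-01, -8.85553095e-04, -1.00359445e-04]), 'wrist_force': array([-0.76777435,  0.15959627, -0.07983975]), 'torque': array([ 0.02297433, -0.04675229, -0.02943203]), 'grasp_force': 0.0, 'gripper_width': 0.9950765102044021}
```

View pics/top0.png

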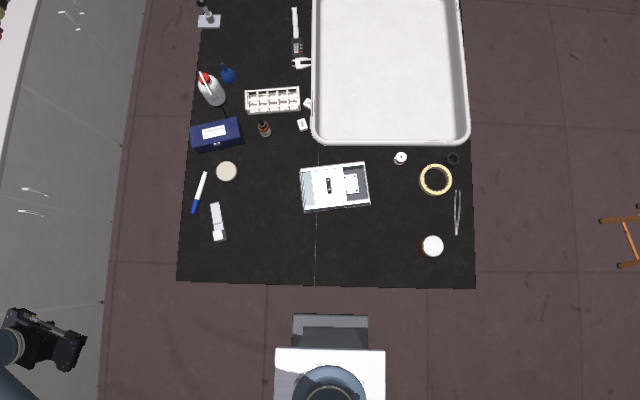

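View pics/scene0.png

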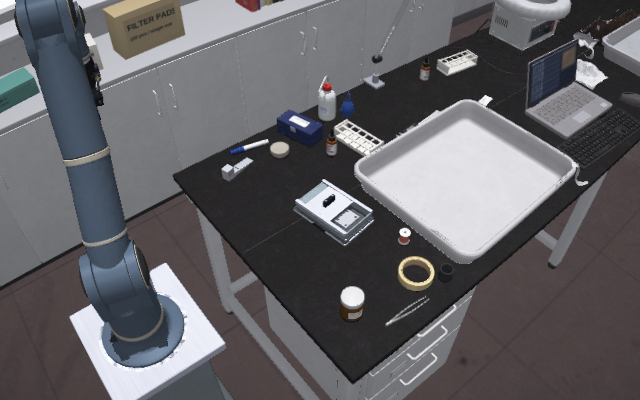

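The top view shows the tray at about (335,187) px with its handle at (329,186). The wedge is to its left, with its block near (220,237) and its thin end near (214,204). The jar is at (432,246), the tape at (436,180) and the beaker at (227,171). I'll get coarse positions next.

```bash
cat > h.py <<'E'
from cell import arm, viewer, close_job
import cv2, numpy as np
from scipy.spatial.transform import Rotation as R
def ray(m,px):
    p=cv2.undistortPoints(np.array(px,float).reshape(-1,1,2),m["intrinsics"],m["dist"]).reshape(-1,2)
    d=np.c_[p[:,0],-p[:,1],-np.ones(len(p))]
    return R.from_quat(m["rotation"]).apply(d)
def cast(m,px,z):
    d=ray(m,px); o=np.array(m["origin"]); return o+d*((z-o[2])/d[:,2])[:,None]
def proj(m,P):
    q=R.from_quat(m["rotation"]).inv().apply(np.atleast_2d(P)-m["origin"])*[1,-1,-1]
    return cv2.projectPoints(q,np.zeros(3),np.zeros(3),m["intrinsics"],m["dist"])[0].reshape(-1,2)
def intool(target,yaw=None):
    s=arm.read_state(); r=R.from_quat(s["tcp_rot"])
    print("t",s["time_s"],"tcp",s["tool_pos"].round(4),"y axis",r.as_matrix()[:,1].round(4),"z axis",r.as_matrix()[:,2].round(4))
    print("shift",r.inv().apply(np.array(target)-s["tool_pos"]).round(4))
    if yaw is not None: # want tool y axis along yaw (mod pi), z down
        for k in (0,np.pi):
            y=np.array([np.cos(yaw+k),np.sin(yaw+k),0]); z=np.array([0,0,-1.]); x=np.cross(y,z)
            print("rotvec",(r.inv()*R.from_matrix(np.c_[x,y,z])).as_rotvec().round(4))
E
python3 - <<'E'
from h import *
m=viewer.camera_model("top")
print("handle",cast(m,[[329,186]],.063)); print("tray",cast(m,[[300,172],[367,162],[370,206],[304,212]],.047))
print("wedge",cast(m,[[214,204],[220,237]],.02)); print("jar,bk,tape",cast(m,[[432,246],[227,171],[436,180]],.05))
w=viewer.camera_model("wrist"); s=arm.read_state(); r=R.from_quat(s["tcp_rot"]).inv()
print(w["intrinsics"],w["dist"]); print("cam in tool",r.apply(w["origin"]-s["tool_pos"]), (r*R.from_quat(w["rotation"])).as_matrix().round(3))
intool([.45,.1,.3],0)
im=cv2.imread("pics/top0.png"); cv2.imwrite("pics/c.png",cv2.resize(im[150:260,180:390],None,fx=3.8,fy=3.8,interpolation=2))
E
```

```text
handle [[0.61709238 0.01480486 0.063     ]]
tray [[ 0.66098669  0.10203064  0.047     ]
 [ 0.69660216 -0.09633811  0.047     ]
 [ 0.56394909 -0.10602676  0.047     ]
 [ 0.54151958  0.08564508  0.047     ]]
wedge [[0.56279992 0.36060971 0.02      ]
 [0.46403037 0.33480095 0.02      ]]
jar,bk,tape [[ 0.4513984  -0.28504919  0.05      ]
 [ 0.65845952  0.31990845  0.05      ]
 [ 0.64618899 -0.30119951  0.05      ]]
[[302.17195838   0.         315.00885156]
 [  0.         302.17195838 198.3172719 ]
 [  0.           0.           1.        ]] [-0.0402514  0.         0.         0.         0.       ]
cam in tool [ 0.0817193   0.00021864 -0.14047521] [[ 0.001  0.956  0.294]
 [ 1.    -0.    -0.   ]
 [-0.     0.294 -0.956]]
t 0.1 tcp [0.2005 0.644  0.2436] y axis [ 0.2972  0.9548 -0.0018] z axis [-5.0e-04 -1.7e-03 -1.0e+00]
shift [-0.3999 -0.4454 -0.0556]
rotvec [-1.5000e-03  1.2000e-03  1.2691e+00]
rotvec [-1.3000e-03 -1.6000e-03 -1.8725e+00]
```

View pics/c.png

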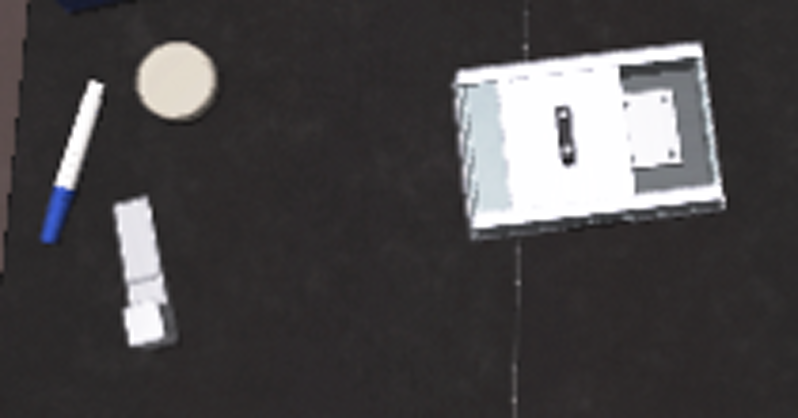

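```bash
echo '[[[-0.37,-0.2,0,0,0,-0.43],[-0.37,-0.2,0,0,0,-0.43],[-0.37,-0.2,0,0,0,-0.43],[-0.37,-0.2,0,0,0,-0.43],[-0.37,-0.2,0,0,0,-0.43],[-0.37,-0.2,0,0,0,-0.43],[-0.37,-0.2,0,0,0,-0.43],[-0.37,-0.2,0,0,0,-0.43]]]' | python3 shift.py 1.0
python3 - <<'E'
from h import *
m=viewer.camera_model("wrist"); im=viewer.snapshot("wrist"); m2=viewer.camera_model("wrist")
print(np.abs(m["origin"]-m2["origin"]).max())
cv2.imwrite("pics/w1.png",im); import pickle; pickle.dump(m,open("w1.pkl","wb")); intool([.54,.0,.24],1.70)
E
```

```text
time_s: 0.9
tool_pos: [0.481, 0.3565, 0.2443]
tcp_rot: [-0.064, 0.998, -0.0, -0.0]
wrist_force: [0.7, 1.5, -1.0]
gripper_width: 1.001
grasp_force: 0.0
0.007412575743883654
t 0.95 tcp [0.4889 0.3471 0.2443] y axis [-0.1145  0.9934 -0.007 ] z axis [ 0.005  -0.0064 -1.    ]
shift [-0.011  -0.3506  0.0068]
rotvec [-0.007   0.0042 -0.0144]
rotvec [0.0065 0.0109 3.1271]
```

View pics/w1.png

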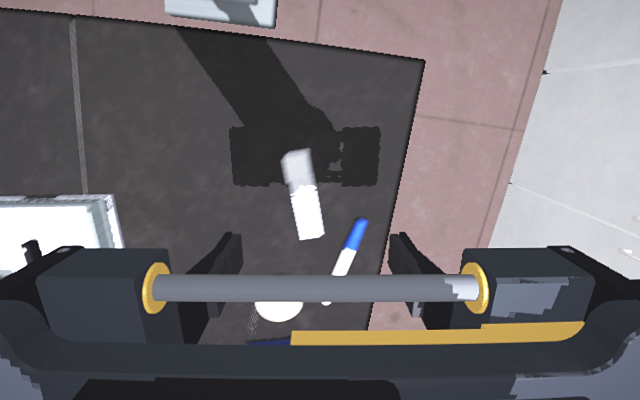

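The wedge is seen with its block top near (297,160) and its thin end near (312,237). The arm was still settling, so I'll measure the wedge again later. The tray comes first.

```bash
echo '[[[-0.07,-0.355,0,0,0,0],[-0.07,-0.355,0,0,0,0],[-0.07,-0.355,0,0,0,0],[-0.07,-0.355,0,0,0,0],[-0.07,-0.355,0,0,0,0],[-0.07,-0.355,0,0,0,0],[-0.07,-0.355,0,0,0,0],[-0.07,-0.355,0,0,0,0]]]' | python3 shift.py
echo '[[[0,0,0,0,0,0],[0,0,0,0,0,0],[0,0,0,0,0,0]]]' | python3 shift.py
python3 - <<'E'
from h import *
import pickle
m=viewer.camera_model("wrist"); im=viewer.snapshot("wrist"); m2=viewer.camera_model("wrist")
print(np.abs(m["origin"]-m2["origin"]).max())
cv2.imwrite("pics/w2.png",im);  pickle.dump(m,open("w2.pkl","wb")); intool([.6,0,.24],1.70)
E
```

```text
time_s: 1.75
tool_pos: [0.5957, 0.0074, 0.2443]
tcp_rot: [-0.059, 0.998, -0.002, 0.0]
wrist_force: [-0.4, 0.4, -0.0]
gripper_width: 1.0
grasp_force: 0.0
time_s: 2.05
tool_pos: [0.5943, 0.0181, 0.2443]
tcp_rot: [-0.066, 0.998, 0.001, -0.0]
wrist_force: [-0.3, -0.4, -0.5]
gripper_width: 0.998
grasp_force: 0.0
0.0001431340384767492
t 2.1 tcp [0.5944 0.0179 0.2444] y axis [-0.1318  0.9913  0.0011] z axis [-5.0e-04  1.1e-03 -1.0e+00]
shift [-0.0032 -0.0185  0.0044]
rotvec [ 0.0011 -0.0003  0.003 ]
rotvec [ 5.0000e-04  1.8000e-03 -3.1386e+00]
```

View pics/w2.png

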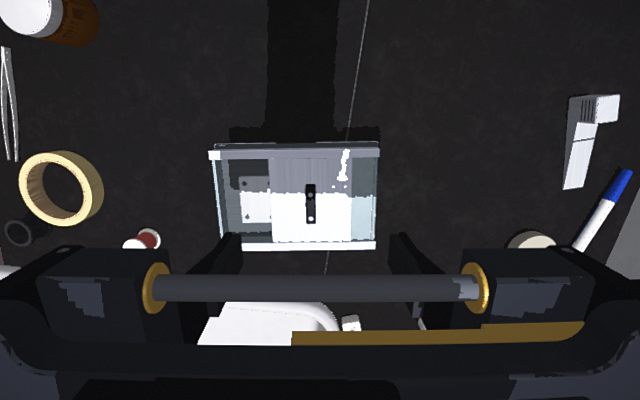

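The whole tray is in view, with its rail front corners near (209,152) and (380,152), its rear near (218,249) and (376,248), and the handle at about (311,203). The wedge is at upper right: block around (600,108), thin end around (574,187). I'll zoom in for precise pixels.

Run:
```python
from h import *
import pickle
im=cv2.imread("pics/w2.png"); m=pickle.load(open("w2.pkl","rb"))
a=cv2.resize(im[135:255,200:390],None,fx=4,fy=4,interpolation=2)
cv2.imwrite("pics/c2.png",a)
b=cv2.resize(im[85:195,555:630],None,fx=5,fy=5,interpolation=2)
cv2.imwrite("pics/c3.png",b)
print("rails",cast(m,[[209,152],[380,152],[218,249],[376,248]],.047).round(4).tolist())
print("handle",cast(m,[[311,203]],.063).round(4))
```

```text
rails [[0.5782, -0.1032, 0.047], [0.553, 0.0869, 0.047], [0.6974, -0.0885, 0.047], [0.6702, 0.1052, 0.047]]
handle [[0.6176 0.0175 0.063 ]]
```

View pics/c2.png

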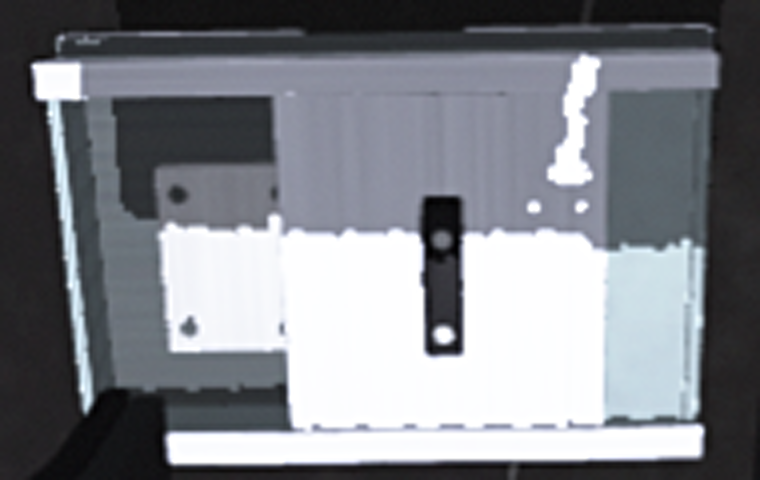

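View pics/c3.png

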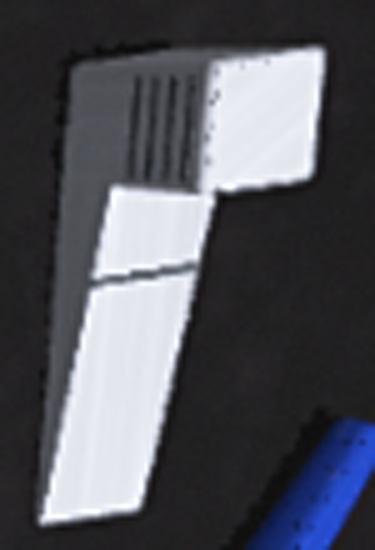

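Pixels in the w2 frame, read from the zooms:
- **Tray:** front rail corners (208.2,150.8) and (379.5,148.7); rear right corner (375.8,249); handle top bolts (310.5,194.5) and (310.8,218.2).
- **Wedge:** block top corners at zoom (210,62), (326,48), (316,182), (205,193); thin end (38,525), (148,510); scribe line (90,285) to (195,268).

Run:
```python
from h import *
import pickle
m=pickle.load(open("w2.pkl","rb"))
T=lambda l:np.array(l)/4+[200,135]-.375
W=lambda l:np.array(l)/5+[555,85]-.4
pr=lambda n,a:print(n,a[:,:2].round(4).tolist())
f=cast(m,T([[33,63],[718,55],[703,456],[168,464]]),.047); pr("rail FR,FL,RL,RRpartial",f)
print("len",np.linalg.norm(f[0]-f[1]),np.linalg.norm(f[1]-f[2]))
d=f[1]-f[0]; print("yaw front",np.arctan2(-d[0],d[1])); d=f[2]-f[3]; print("yaw rear",np.arctan2(-d[0],d[1])); d=f[2]-f[1]; print("yaw left",np.arctan2(d[1],d[0]))
b=cast(m,T([[442,238],[443,333]]),.063); pr("bolts",b); 
h=cast(m,T([[425,197],[462,197],[462,353],[427,353]]),.063); pr("handle quad",h)
c=cast(m,T([[277,95],[608,95],[605,418],[290,428]]),.043); pr("cover",c)
ch=cast(m,T([[57,38],[303,33],[465,28],[713,30]]),.007); pr("base front blocks",ch)
bk=cast(m,W([[210,62],[326,48],[316,182],[205,193]]),.042); pr("block",bk); pr("block c",bk.mean(0)[None])
th=cast(m,W([[38,525],[148,510]]),.003); pr("thin",th); s=cast(m,W([[90,285],[195,268]]),.013); pr("scribe",s)
for q in (th,s):
  v=q.mean(0)-bk.mean(0); print("wedge yaw",np.arctan2(v[1],v[0]),np.hypot(*v[:2]), "width",np.linalg.norm(q[0]-q[1]))
v=th.mean(0)-s.mean(0);print(np.arctan2(v[1],v[0]),np.hypot(*v[:2]))
# second view: top camera check
t=viewer.camera_model("top"); print(proj(t,[[*bk.mean(0)[:2],.042],[*th.mean(0)[:2],.003],[*b.mean(0)[:2],.063]]))
```

```text
rail FR,FL,RL,RRpartial [[0.5765, -0.1045], [0.5492, 0.0852], [0.6711, 0.1046], [0.6956, -0.0592]]
len 0.1916893465156585 0.12349451340928878
yaw front 0.14318418431484436
yaw rear 0.14855605456590143
yaw left 0.1576714180126917
bolts [[0.6074, 0.0152], [0.6353, 0.0191]]
handle quad [[0.5964, 0.0091], [0.5951, 0.0192], [0.6406, 0.0253], [0.642, 0.0154]]
cover [[0.5774, -0.0363], [0.565, 0.0572], [0.6641, 0.0731], [0.6803, -0.0232]]
base front blocks [[0.5752, -0.1106], [0.5638, -0.0346], [0.5557, 0.015], [0.546, 0.0914]]
block [[0.4584, 0.3196], [0.451, 0.3465], [0.4794, 0.356], [0.4861, 0.3295]]
block c [[0.4687, 0.3379]]
thin [[0.5736, 0.3533], [0.5653, 0.3832]]
scribe [[0.5101, 0.3348], [0.5018, 0.3613]]
wedge yaw 0.292659602692667 0.10519824647582741 width 0.031081259369253805
wedge yaw 0.26706610156811034 0.03857228660889323 width 0.02773616669017311
0.3074711386896038 0.06664590243640534
[[216.93457187 234.71855619]
 [213.38082781 202.7293142 ]
 [328.22025146 184.54211177]]
```

Sizes check out: the base is 204 mm wide, the channel 50 mm, and the wedge 105.2 mm and 66.6 mm. That gives:
- **tray_lip:** about (0.560, -0.010), tray yaw about 0.145
- **Handle:** (0.621, 0.017)
- **Wedge:** block (0.469, 0.338), yaw about 0.29

Next I'll go down over the handle.

Run:
```python
from h import *
intool([.6205,.0173,.071],.145+np.pi/2)
```

```text
t 2.1 tcp [0.5944 0.0179 0.2444] y axis [-0.1318  0.9913  0.0011] z axis [-5.0e-04  1.1e-03 -1.0e+00]
shift [-0.0258 -0.0042  0.1734]
rotvec [ 0.0011 -0.0003 -0.0128]
rotvec [-5.0000e-04 -1.8000e-03  3.1288e+00]
```

```bash
echo '[[[-0.026,-0.004,0.045,0,0,-0.013],[-0.026,-0.004,0.09,0,0,-0.013],[-0.026,-0.004,0.13,0,0,-0.013],[-0.026,-0.004,0.15,0,0,-0.013],[-0.026,-0.004,0.163,0,0,-0.013],[-0.026,-0.004,0.163,0,0,-0.013],[-0.026,-0.004,0.163,0,0,-0.013]]]' | python3 shift.py 0.6
python3 - <<'E'
from h import *
intool([.6205,.0173,.071],.145+np.pi/2)
E
```

```text
time_s: 2.8
tool_pos: [0.622, 0.0153, 0.0826]
tcp_rot: [-0.071, 0.997, 0.0, 0.001]
wrist_force: [0.3, 0.0, -0.7]
gripper_width: 0.603
grasp_force: 0.0
t 2.8 tcp [0.622  0.0153 0.0826] y axis [-1.417e-01  9.899e-01  2.000e-04] z axis [ 1.8e-03  4.0e-04 -1.0e+00]
shift [0.0012 0.0022 0.0116]
rotvec [ 0.0002  0.0019 -0.0028]
rotvec [ 2.9000e-03 -3.0000e-04  3.1388e+00]
```

```bash
echo '[[[0,0.002,0.011,0,0,0],[0,0.002,0.011,0,0,0]]]' | python3 shift.py; echo '[[[0,0,0,0,0,0],[0,0,0,0,0,0],[0,0,0,0,0,0],[0,0,0,0,0,0],[0,0,0,0,0,0]]]' | python3 shift.py 0.0 10
```

```text
time_s: 3.0
tool_pos: [0.6206, 0.0171, 0.0703]
tcp_rot: [-0.071, 0.997, 0.0, -0.0]
wrist_force: [-0.7, 1.4, -0.2]
gripper_width: 0.601
grasp_force: 0.0
time_s: 3.5
tool_pos: [0.621, 0.0165, 0.0707]
tcp_rot: [-0.071, 0.998, 0.0, 0.0]
wrist_force: [-0.1, -0.1, 0.3]
gripper_width: 0.229
grasp_force: 0.0
```

```bash
echo '[[[0,0,0,0,0,0],[0,0,0,0,0,0],[0,0,0,0,0,0]]]' | python3 shift.py; echo '[[[0,-0.015,0,0,0,0],[0,-0.03,0,0,0,0],[0,-0.045,0,0,0,0],[0,-0.055,0,0,0,0],[0,-0.055,0,0,0,0]]]' | python3 shift.py
```

```text
time_s: 3.8
tool_pos: [0.6209, 0.0165, 0.0706]
tcp_rot: [-0.071, 0.998, -0.0, 0.0]
wrist_force: [0.3, -0.2, 0.9]
gripper_width: 0.136
grasp_force: 10.0
time_s: 4.3
tool_pos: [0.6294, -0.0417, 0.0706]
tcp_rot: [-0.069, 0.998, -0.001, 0.001]
wrist_force: [2.2, -1.0, -0.4]
gripper_width: 0.135
grasp_force: 10.0
```

```bash
for i in 1 2 3; do echo '[[[0,-0.003,0,0,0,0],[0,-0.006,0,0,0,0],[0,-0.006,0,0,0,0]]]' | python3 shift.py | egrep 'tool|force'; done
```

```text
tool_pos: [0.6297, -0.0436, 0.0706]
wrist_force: [1.7, -0.2, -0.9]
grasp_force: 10.0
tool_pos: [0.6302, -0.0469, 0.0706]
wrist_force: [0.8, 5.2, 0.3]
grasp_force: 10.0
tool_pos: [0.6303, -0.0471, 0.0705]
wrist_force: [-1.8, 14.5, 3.4]
grasp_force: 10.0
```

The cover is at its stop: tray-y is -0.047 and 14 N is pushing back. I'll release, lift and go over to the wedge.

```bash
echo '[[[0,0,0,0,0,0],[0,0,0,0,0,0],[0,0,0,0,0,0],[0,0,-0.03,0,0,0],[0,0,-0.07,0,0,0],[0,0,-0.11,0,0,0],[0,0.02,-0.13,0,0,0]]]' | python3 shift.py 0.5
echo '[[[0.013,0.048,0,0,0,-0.15],[0.026,0.096,0,0,0,-0.15],[0.039,0.144,0,0,0,-0.15],[0.052,0.192,0,0,0,-0.15],[0.065,0.24,0,0,0,-0.15],[0.078,0.288,0,0,0,-0.15],[0.091,0.336,0,0,0,-0.15],[0.104,0.38,0,0,0,-0.15]]]' | python3 shift.py 1.0
echo '[[[0,0,0,0,0,0],[0,0,0,0,0,0],[0,0,0,0,0,0],[0,0,0,0,0,0]]]' | python3 shift.py
python3 - <<'E'
from h import *
import pickle
m=viewer.camera_model("wrist"); im=viewer.snapshot("wrist"); m2=viewer.camera_model("wrist")
print(np.abs(m["origin"]-m2["origin"]).max())
pickle.dump(m,open("w3.pkl","wb")); intool([.4687,.338,.033],.29+np.pi/2)
cv2.imwrite("pics/w3.png",im)
p=proj(m,[[.4687,.338,.042],[.5695,.368,.003]]).round(); print(p)
x0,y0=(p.min(0)-45).astype(int); x0=max(x0,0);y0=max(y0,0); print(x0,y0)
cv2.imwrite("pics/c4.png",cv2.resize(im[y0:y0+145,x0:x0+150],None,fx=4,fy=4,interpolation=2))
E
```

```text
time_s: 5.9
tool_pos: [0.6293, -0.0415, 0.2042]
tcp_rot: [-0.067, 0.998, -0.002, 0.002]
wrist_force: [0.9, 0.6, 0.1]
gripper_width: 0.493
grasp_force: 0.0
time_s: 6.7
tool_pos: [0.4711, 0.326, 0.2004]
tcp_rot: [-0.145, 0.989, -0.001, -0.0]
wrist_force: [0.6, 0.3, 0.7]
gripper_width: 0.99
grasp_force: 0.0
time_s: 7.1
tool_pos: [0.473, 0.3233, 0.2004]
tcp_rot: [-0.143, 0.99, -0.001, -0.0]
wrist_force: [0.1, -0.3, 0.6]
gripper_width: 1.001
grasp_force: 0.0
0.00023774570388546135
t 7.15 tcp [0.4729 0.3236 0.2005] y axis [-2.839e-01  9.589e-01 -9.000e-04] z axis [ 1.e-04 -9.e-04 -1.e+00]
shift [-0.      0.0151  0.1675]
rotvec [-0.0009 -0.0001 -0.0022]
rotvec [-2.0000e-04  1.4000e-03  3.1394e+00]
[[330. 188.]
 [327. 261.]]
282 143
```

View pics/c4.png

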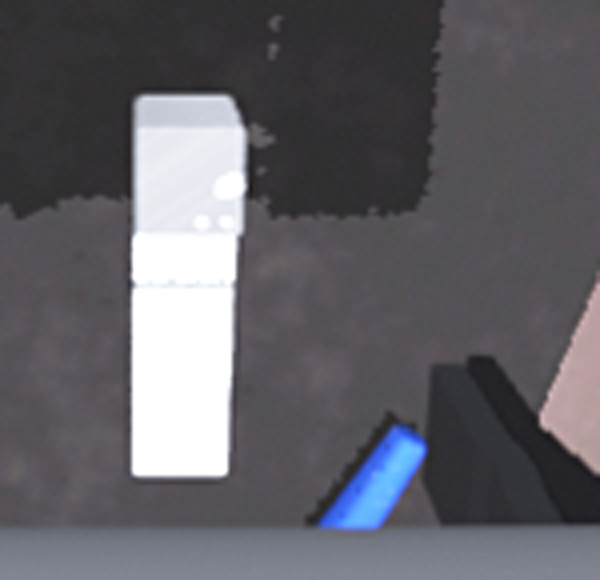

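The block top corners in this zoom are (135,127), (245,127), (243,234), (134,232). The thin end runs from (131,477) to (229,477) and the scribe from (132,285) to (235,285).

Run:
```python
from h import *
import pickle
m=pickle.load(open("w3.pkl","rb"))
W=lambda l:np.array(l)/4+[282,143]-.375
b=cast(m,W([[135,127],[245,127],[243,234],[134,232]]),.042); th=cast(m,W([[131,477],[229,477]]),.003); s=cast(m,W([[132,285],[235,285]]),.013)
c=b.mean(0); print(c,th.mean(0),s.mean(0),np.linalg.norm(b[1]-b[0]),np.linalg.norm(b[2]-b[1]))
for q in(th,s): v=q.mean(0)-c; print(np.arctan2(v[1],v[0]),np.hypot(*v[:2]))
v=th.mean(0)-s.mean(0); y=np.arctan2(v[1],v[0]); print(y)
v=th.mean(0)-c; intool([c[0],c[1],.033],np.arctan2(v[1],v[0])+np.pi/2)
```

```text
[0.46823204 0.33718131 0.042     ] [0.57044578 0.36775176 0.003     ] [0.5055893  0.34838964 0.013     ] 0.02780168830786907 0.02838069448659854
0.29061577353168205 0.10668740233005268
0.29148500584509346 0.03900245391488394
0.2901148914367056
t 7.15 tcp [0.4729 0.3236 0.2005] y axis [-2.839e-01  9.589e-01 -9.000e-04] z axis [ 1.e-04 -9.e-04 -1.e+00]
shift [0.0006 0.0145 0.1675]
rotvec [-0.0009 -0.0001 -0.0028]
rotvec [-2.0000e-04  1.4000e-03  3.1388e+00]
```

```bash
echo '[[[0,0.015,0.045,0,0,-0.002],[0,0.015,0.09,0,0,-0.002],[0,0.015,0.12,0,0,-0.002],[0,0.015,0.145,0,0,-0.002],[0,0.015,0.158,0,0,-0.002],[0,0.015,0.163,0,0,-0.002],[0,0.015,0.163,0,0,-0.002]]]' | python3 shift.py 0.8
python3 - <<'E'
from h import *
intool([.4685,.3373,.033],.2906+np.pi/2)
E
```

```text
time_s: 7.85
tool_pos: [0.4681, 0.3397, 0.0377]
tcp_rot: [-0.146, 0.989, -0.0, 0.0]
wrist_force: [0.0, 0.7, -0.4]
gripper_width: 0.799
grasp_force: 0.0
t 7.85 tcp [0.4681 0.3397 0.0377] y axis [-0.2883  0.9575 -0.    ] z axis [ 2.e-04 -0.e+00 -1.e+00]
shift [ 0.0003 -0.0024  0.0047]
rotvec [-0.      0.0002  0.0018]
rotvec [-2.0000e-04 -1.0000e-04 -3.1397e+00]
```

```bash
echo '[[[0,-0.002,0.0045,0,0,0],[0,-0.002,0.0045,0,0,0],[0,-0.002,0.0045,0,0,0],[0,-0.002,0.0045,0,0,0],[0,-0.002,0.0045,0,0,0],[0,-0.002,0.0045,0,0,0],[0,-0.002,0.0045,0,0,0],[0,-0.002,0.0045,0,0,0]]]' | python3 shift.py 0.0 30
echo '[[[0,0,0,0,0,0],[0,0,0,0,0,0]]]' | python3 shift.py
python3 - <<'E'
from h import *
intool([.4685,.3373,.033],.2906+np.pi/2)
E
```

```text
time_s: 8.65
tool_pos: [0.4682, 0.3379, 0.0332]
tcp_rot: [-0.146, 0.989, -0.0, 0.0]
wrist_force: [0.3, -1.3, 1.7]
gripper_width: 0.321
grasp_force: 29.8
time_s: 8.85
tool_pos: [0.4682, 0.3379, 0.0332]
tcp_rot: [-0.146, 0.989, -0.0, 0.0]
wrist_force: [-1.1, -1.0, 4.1]
gripper_width: 0.322
grasp_force: 29.8
t 8.85 tcp [0.4682 0.3379 0.0332] y axis [-2.889e-01  9.574e-01 -2.000e-04] z axis [ 0.e+00 -2.e-04 -1.e+00]
shift [-0.0001 -0.0007  0.0002]
rotvec [-0.0002 -0.      0.0025]
rotvec [ 0.0000e+00 -3.0000e-04 -3.1391e+00]
```

```bash
echo '[[[0,0,-0.03,0,0,0],[0,0,-0.065,0,0,0],[0,0,-0.075,0,0,0],[0,0,-0.075,0,0,0]]]' | python3 shift.py
python3 - <<'E'
from h import *
intool([.4325,-.0285,.105],.145+np.pi/2)
E
```

```text
time_s: 9.25
tool_pos: [0.4687, 0.3388, 0.1091]
tcp_rot: [-0.146, 0.989, 0.001, 0.001]
wrist_force: [-0.3, -0.0, -2.0]
gripper_width: 0.323
grasp_force: 29.8
t 9.25 tcp [0.4687 0.3388 0.1091] y axis [-0.2891  0.9573  0.0015] z axis [ 0.0023  0.0023 -1.    ]
shift [ 0.1409 -0.3412  0.0032]
rotvec [0.0017 0.0027 0.1483]
rotvec [-4.0000e-03  2.6000e-03 -2.9933e+00]
```

```bash
echo '[[[0.018,-0.043,0,0,0,0.02],[0.036,-0.086,0,0,0,0.04],[0.053,-0.129,0,0,0,0.06],[0.071,-0.171,0,0,0,0.08],[0.088,-0.214,0,0,0,0.1],[0.106,-0.257,0,0,0,0.12],[0.124,-0.3,0,0,0,0.14],[0.141,-0.341,0,0,0,0.148]]]' | python3 shift.py
echo '[[[0,0,0,0,0,0],[0,0,0,0,0,0],[0,0,0,0,0,0],[0,0,0,0,0,0]]]' | python3 shift.py
python3 - <<'E'
from h import *
intool([.4325,-.0283,.034],.145+np.pi/2)
E
```

```text
time_s: 10.05
tool_pos: [0.4299, -0.031, 0.1065]
tcp_rot: [-0.072, 0.997, 0.0, -0.002]
wrist_force: [0.5, -0.8, -2.3]
gripper_width: 0.32
grasp_force: 29.8
time_s: 10.45
tool_pos: [0.4317, -0.0275, 0.1075]
tcp_rot: [-0.074, 0.997, 0.0, -0.0]
wrist_force: [0.0, 0.3, -1.3]
gripper_width: 0.32
grasp_force: 29.8
t 10.45 tcp [ 0.4317 -0.0275  0.1075] y axis [-1.478e-01  9.890e-01  6.000e-04] z axis [-9.e-04  5.e-04 -1.e+00]
shift [-0.0008 -0.0009  0.0735]
rotvec [ 0.0006 -0.0008  0.0033]
rotvec [ 1.3000e-03  1.0000e-03 -3.1383e+00]
```

```bash
echo '[[[0,-0.001,0.03,0,0,0.003],[0,-0.001,0.055,0,0,0.003],[0,-0.001,0.066,0,0,0.003],[0,-0.001,0.071,0,0,0.003],[0,-0.001,0.073,0,0,0.003],[0,-0.001,0.073,0,0,0.003]]]' | python3 shift.py
python3 - <<'E'
from h import *
import pickle
m=viewer.camera_model("wrist"); im=viewer.snapshot("wrist"); m2=viewer.camera_model("wrist")
print(np.abs(m["origin"]-m2["origin"]).max())
pickle.dump(m,open("w5.pkl","wb")); intool([.4325,-.0283,.033],.145+np.pi/2)
print(proj(m,[[.4325,-.0283,.042],[.56,-.01,.007]]).round())
cv2.imwrite("pics/w5.png",im); cv2.imwrite("pics/c5.png",cv2.resize(im[150:300,220:420],None,fx=4,fy=4,interpolation=2))
E
```

```text
time_s: 11.05
tool_pos: [0.4325, -0.0298, 0.0354]
tcp_rot: [-0.071, 0.997, 0.0, 0.001]
wrist_force: [-0.5, 0.3, -2.9]
gripper_width: 0.32
grasp_force: 29.8
0.00017187326931128455
t 11.1 tcp [ 0.4326 -0.03    0.0357] y axis [-0.1419  0.9899 -0.    ] z axis [ 1.5e-03  2.0e-04 -1.0e+00]
shift [-0.0002  0.0016  0.0027]
rotvec [-0.      0.0015 -0.0026]
rotvec [2.400e-03 1.000e-04 3.139e+00]
[[317. 275.]
 [316. 399.]]
```

View pics/c5.png

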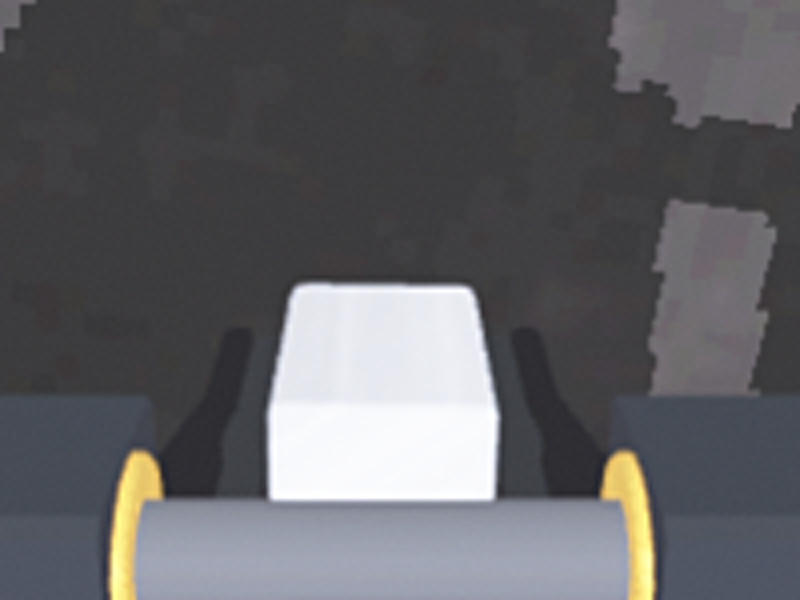

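The wrist camera cannot see the lip from here. It does show the block square in the fingers, with its rear top edge from zoom (268,402) to (497,402). I'll check that edge against the TCP while settling to the bench.

```bash
python3 - <<'E'
from h import *
import pickle
m=pickle.load(open("w5.pkl","rb"))
p=cast(m,np.array([[268,402],[497,402]])/4+[220,150]-.375,.0447).mean(0)
u=np.array([np.cos(.145),np.sin(.145),0]); print("rear edge to tcp along u",(np.array([.4326,-.03,0])-p)@u, p)
E
echo '[[[0,0.001,0.001,0,0,-0.002],[0,0.0015,0.0022,0,0,-0.002],[0,0.0015,0.0022,0,0,-0.002],[0,0.0015,0.0022,0,0,-0.002]]]' | python3 shift.py
python3 - <<'E'
from h import *
intool([.5224,-.0152,.0332],.145+np.pi/2)
E
```

```text
rear edge to tcp along u 0.01524253644988364 [ 0.41740764 -0.03145065  0.0447    ]
time_s: 11.5
tool_pos: [0.432, -0.0285, 0.0332]
tcp_rot: [-0.072, 0.997, 0.0, 0.0]
wrist_force: [-0.1, 1.1, 2.0]
gripper_width: 0.319
grasp_force: 29.8
t 11.5 tcp [ 0.432  -0.0285  0.0332] y axis [-1.438e-01  9.896e-01  1.000e-04] z axis [ 9.e-04  3.e-04 -1.e+00]
shift [-0.0913  0.0001  0.    ]
rotvec [ 0.0001  0.0009 -0.0007]
rotvec [ 1.4000e-03 -2.0000e-04  3.1409e+00]
```

```bash
echo '[[[-0.01,0,0,0,0,0],[-0.02,0,0,0,0,0],[-0.03,0,0,0,0,0],[-0.04,0,0,0,0,0],[-0.05,0,0,0,0,0],[-0.06,0,0,0,0,0],[-0.06,0,0,0,0,0],[-0.06,0,0,0,0,0]]]' | python3 shift.py
python3 - <<'E'
from h import *
intool([.5224,-.0152,.0332],.145+np.pi/2)
E
```

```text
time_s: 12.3
tool_pos: [0.4922, -0.0199, 0.0332]
tcp_rot: [-0.072, 0.997, -0.0, 0.001]
wrist_force: [1.7, 0.2, 0.5]
gripper_width: 0.317
grasp_force: 30.0
t 12.3 tcp [ 0.4922 -0.0199  0.0332] y axis [-1.437e-01  9.896e-01 -2.000e-04] z axis [ 2.5e-03  1.0e-04 -1.0e+00]
shift [-0.0306  0.0004  0.    ]
rotvec [-0.0002  0.0025 -0.0008]
rotvec [3.9000e-03 4.0000e-04 3.1408e+00]
```

```bash
echo '[[[-0.004,0,0,0,0,0],[-0.007,0,0,0,0,0],[-0.007,0,0,0,0,0]]]' | python3 shift.py | egrep 'tool|wrist'
echo '[[[-0.002,0,0,0,0,0],[-0.004,0,0,0,0,0],[-0.004,0,0,0,0,0]]]' | python3 shift.py | egrep 'tool|wrist'
echo '[[[-0.002,0,0,0,0,0],[-0.004,0,0,0,0,0],[-0.004,0,0,0,0,0]]]' | python3 shift.py | egrep 'tool|wrist'
echo '[[[-0.002,0,0,0,0,0],[-0.004,0,0,0,0,0],[-0.004,0,0,0,0,0]]]' | python3 shift.py | egrep 'tool|wrist'
python3 - <<'E'
from h import *
intool([.5224,-.0152,.0332],.145+np.pi/2)
E
```

```text
tool_pos: [0.4946, -0.0196, 0.033]
wrist_force: [-7.0, -1.6, 13.1]
tool_pos: [0.4989, -0.019, 0.033]
wrist_force: [-6.5, -1.0, 11.3]
tool_pos: [0.5025, -0.0185, 0.033]
wrist_force: [-7.1, -1.6, 12.4]
tool_pos: [0.5029, -0.0185, 0.033]
wrist_force: [-15.5, -2.1, 22.5]
t 13.5 tcp [ 0.5029 -0.0185  0.033 ] y axis [-0.1424  0.9898  0.0012] z axis [-1.490e-02 -9.000e-04 -9.999e-01]
shift [-0.0197  0.0005 -0.0005]
rotvec [ 0.0013 -0.0149 -0.0021]
rotvec [-2.3400e-02 -2.0000e-03  3.1394e+00]
```

Contact with the lip came at the predicted point, 20 mm before the goal. The bench load is 22 N, so I'll ease the height slightly and carry on.

```bash
echo '[[[-0.002,0,-0.0008,0,0,0],[-0.004,0,-0.0008,0,0,0],[-0.004,0,-0.0008,0,0,0]]]' | python3 shift.py | egrep 'tool|wrist'
echo '[[[-0.002,0,-0.0004,0,0,0],[-0.004,0,-0.0004,0,0,0],[-0.004,0,-0.0004,0,0,0]]]' | python3 shift.py | egrep 'tool|wrist'
python3 - <<'E'
from h import *
intool([.5224,-.0152,.0332],.145+np.pi/2)
E
```

```text
tool_pos: [0.5065, -0.0179, 0.033]
wrist_force: [-13.5, -2.5, 14.4]
tool_pos: [0.5118, -0.0171, 0.033]
wrist_force: [-9.6, -1.5, 8.3]
t 14.1 tcp [ 0.5118 -0.0171  0.033 ] y axis [-0.1428  0.9897  0.001 ] z axis [-1.280e-02 -9.000e-04 -9.999e-01]
shift [-0.0108  0.0004 -0.0003]
rotvec [ 0.001  -0.0128 -0.0017]
rotvec [-2.0100e-02 -1.6000e-03  3.1399e+00]
```

```bash
for i in 1 2; do echo '[[[-0.002,0,0,0,0,0],[-0.004,0,0,0,0,0],[-0.004,0,0,0,0,0]]]' | python3 shift.py | egrep 'tool|wrist'; done
echo '[[[-0.002,0,0,0,0,0],[-0.002,0,0,0,0,0],[-0.002,0,0,0,0,0]]]' | python3 shift.py | egrep 'tool|wrist'
python3 - <<'E'
from h import *
intool([.5224,-.0152,.0332],.145+np.pi/2)
im=viewer.snapshot("scene"); cv2.imwrite("pics/s1.png",im)
m=viewer.camera_model("scene"); p=proj(m,[.54,0,.02])[0].astype(int); print(p)
cv2.imwrite("pics/c6.png",cv2.resize(im[p[1]-50:p[1]+50,p[0]-50:p[0]+80],None,fx=6,fy=6,interpolation=2))
E
```

```text
tool_pos: [0.5159, -0.0165, 0.033]
wrist_force: [-9.5, -0.7, 7.1]
tool_pos: [0.5198, -0.0159, 0.033]
wrist_force: [-8.6, -1.5, 7.8]
tool_pos: [0.5216, -0.0157, 0.033]
wrist_force: [-9.8, -1.5, 8.0]
t 15.0 tcp [ 0.5216 -0.0157  0.033 ] y axis [-0.1429  0.9897  0.001 ] z axis [-1.290e-02 -9.000e-04 -9.999e-01]
shift [-0.0009  0.0004 -0.0002]
rotvec [ 0.001  -0.0129 -0.0016]
rotvec [-2.0300e-02 -1.5000e-03  3.1399e+00]
[310 224]
```

View pics/c6.png

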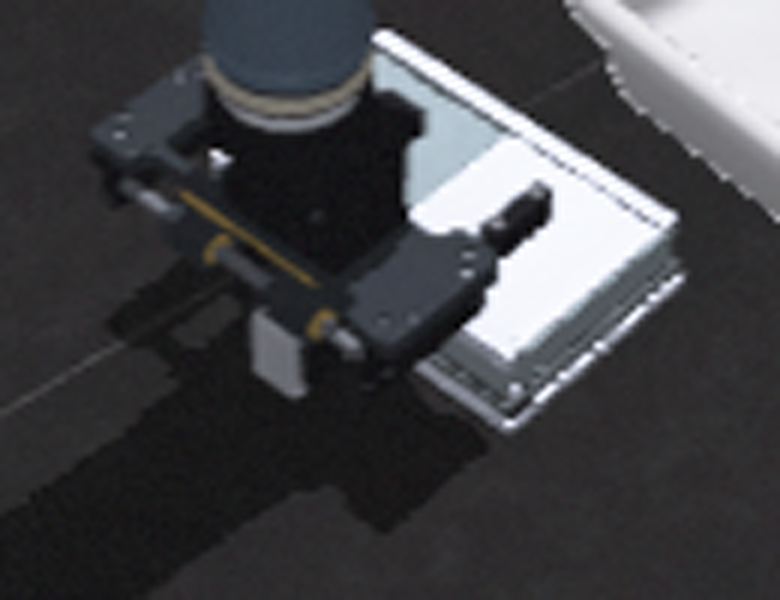

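The cover is fully over the compartment, with the handle at the right end near (520,205) in the zoom. The wedge block is upright in the fingers at the front. The wedge travelled about 19 mm past first contact, which is about 2.9 mm of lift. I'll let it settle for a moment and hand in.

```bash
echo '[[[0,0,0,0,0,0],[0,0,0,0,0,0],[0,0,0,0,0,0],[0,0,0,0,0,0],[0,0,0,0,0,0],[0,0,0,0,0,0]]]' | python3 shift.py
python3 - <<'E'
from h import *
print(np.abs(arm.read_state()["dq"]).max()); print(close_job())
E
```

```text
time_s: 15.65
tool_pos: [0.5216, -0.0157, 0.033]
tcp_rot: [-0.072, 0.997, 0.0, -0.006]
wrist_force: [-10.6, -0.1, 7.8]
gripper_width: 0.322
grasp_force: 30.0
0.0011554264496885112
the job is handed in; nothing more can be done
None
```

The job is handed in at about 15.7 s: the cover is shut against its stop, and the wedge, still gripped at 30 N, is pushed in under the tray's front edge. I estimate about 3 mm of lift from how far the wedge went in; I couldn't see the lip to confirm it, and the hand-in returned no verdict.

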